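# True up the filter boxes in the desk rack with a straightedge

## Robot

A 6-joint arm with a two-finger parallel gripper is mounted at the origin on the work surface. World frame = base frame: x ahead of the robot, y to its left, z up, the work surface at z = 0. Lengths are in m, angles in degrees, forces in N, time in s.
With the tool pointing down it reaches from about 0.375 to 0.9 m from the base axis. Payload 3.1 kg.
Tool frame: the origin (TCP) lies on the centre line of the jaws, within the pads' length; the fingertips stand 25 mm ahead of it and the grasp point (between the pads) lies 6 mm ahead of it; z points along the fingers, y is the line along which they close (so a half turn about z gives the same grasp; the last joint's range is limited). The gripper opens to 87 mm and grips with 3 to 60 N. Pads are 19 mm wide; open, the fingers measure 117 mm over their backs; the gripper's body (75 mm by 190 mm) begins 51 mm behind the grasp point.
Start: joints at [65.289, 30.224, 82.088, -0, 67.689, -10.227], TCP at [0.156, 0.605, 0.248] pointing down, gripper open.
Joint ranges: [-176.69, 176.69], [-43.24, 126.21], [12.49, 139.97], [-82, 262], [0, 151.66], [-163.58, 163.58]. Speed limits (degrees/s): [159.86, 159.86, 180, 180, 180, 180].

## Interface

Orientations are given as a 3x3 rotation matrix whose columns are the frame's x, y, z axes.
In Python, from rig import read_state, capture, camera_params, hand_in gives the robot as it stands.
- The arm moves only by the tool apply_moves, never from a script. Its argument "rows" is a list of rows, each an object of numbers: "x", "y", "z": the shift along the tool's x, y, z in mm; "rx", "ry", "rz": the turn, a rotation vector about the tool's x, y, z in units of 6 degrees (1.0 is 6 degrees); "claw": the closure in counts, from 0 (fully open) to 255 (shut). A call has 1 to 10 rows; each row is the pose to reach, as a shift and turn from the pose commanded when the call began, along the tool's axes at that moment; what a row does not reach only later rows make up. A row lasts 1/8 s, in which the tool goes at most 62.5 mm and 10.7 degrees, less where a joint would pass 70% of its speed; a pose out of reach is approached as far as the arm can. A call with a gripper value outside its range is refused whole. The fingers move at their own pace and stop on an object; the grip force is fixed at half the most. Time passes only in rows, so rows that repeat a pose let the fingers close. It gives the time, the measured TCP pose, the force, the opening and the grip force at its end, in the units of the state.
- read_state(): the state, without advancing time (a new reading comes with each control period).
- capture(name): name is "scene" or "side" or "wrist"; returns (picture, depth): 480x640x3 uint8, red, green, blue; 480x640 float32, m along the optical axis (not along the pixel's ray), 0 where there is no reading.
- camera_params(name): a dict with "fx", "fy", "cx", "cy" (pixels), "xyz" and "orientation" of the camera in the world. Camera axes: x right, y up, looking along -z (the intrinsics and any distortion apply to the point x, -y, -z); pixel columns grow to the right and rows downward; lengths in m; the calibration is good to about 2 mm. A picture is of the moment at which its call begins: read the wrist's pose just before it. camera_params takes no time and is no camera call; for the wrist camera it gives the pose at the moment of the call.
- hand_in(): hands the job in; it is judged then, once.
The state is a dict: "time_s": time; "joint_positions": joint angles; "qvel": joint speeds; "tau": joint torques, N m; "position": TCP position; "tcp_rot": TCP orientation; "force": force on the tool from outside, world axes, zero at the start; "moment": the same for the moment, N m; "opening": opening from 0.0 (shut) to 1.0 (fully open); "grasp_force": force on a finger pad.
Only numpy, scipy, OpenCV 4.12 (cv2) and the standard library are available. Lean on these libraries where they do the work, as an engineer would, in place of code of your own. Each camera call takes 0.05 s, during which the arm holds its last target. There are 200 camera calls.

## Task

Pick up the aluminium straightedge and use its long working edge, not the gripper, to push the four filter boxes back into the little desk rack until the edge bears squarely on the rack ears, so that all four fronts stand in one line, flush with the ears. Press only so hard that the rack itself does not shift on the desk, and do not disturb the bottles and the Morse key. Then lay the straightedge flat on the desk, clear of the rack, and let go; do not drop it.

Things in the scene. Friction and masses are not known exactly. Their poses are not given: they have to be found in the camera images.
- ruler: Safety straightedge, flat on the desk left or right of the rack, 0.30 kg: aluminium blade 310 long (y), 58 wide (x), 5 thick, with a raised grey grip rib along it, 14 wide, 200 long, 5 to 31 above the underside, sides upright. Origin: underside, below the rib's middle. x points to the ticked working edge at x = +42 (back edge x = -16). Grip the rib near mid-length; pushed at one end it can turn a little in the grip.
- ruler_edge (a point): Middle of the straightedge's working edge: 42 in its +x from its origin, 2.5 above its underside.
- rack: Loose rack, black steel tray on rubber feet, 1.6 kg empty, open at top and front, 254 wide (y) over its ears, 200 deep. Origin: desk level, below the middle of the floor's front edge; x points into it, away from the robot. Floor 8 to 12 above the desk, side walls 58 high (97 at the front), 218 apart. Sliding all four boxes takes about 4 to 16 N; the rack skids at 7 to 11 N more.
- floor_edge (a point): Middle of the rack floor's front edge, 12 above the desk. The two aluminium ears, upright flanges 18 wide, 8 to 97 above the desk, at y = +-109 to +-127 in the rack's frame, are clamped, both alike, with their front faces 0 to 20 ahead (towards the robot) of this edge. How far differs each time and is not in the state: see it or feel for it.
- filter_1: Band-filter box, one of four alike side by side in the rack: aluminium, flat black front, 44 wide (y), 140 deep (x), 54 high, 0.2 to 0.4 kg. Origin: middle of the lower front edge, 12 above the desk; x points from the front into the rack. At the start its front sticks 28 to 54 out beyond the rack floor's front edge (at least 8 beyond the ears), slightly askew.
- filter_2: Band-filter box, one of four alike side by side in the rack: aluminium, flat black front, 44 wide (y), 140 deep (x), 54 high, 0.2 to 0.4 kg. Origin: middle of the lower front edge, 12 above the desk; x points from the front into the rack. At the start its front sticks 28 to 54 out beyond the rack floor's front edge (at least 8 beyond the ears), slightly askew.
- filter_3: Band-filter box, one of four alike side by side in the rack: aluminium, flat black front, 44 wide (y), 140 deep (x), 54 high, 0.2 to 0.4 kg. Origin: middle of the lower front edge, 12 above the desk; x points from the front into the rack. At the start its front sticks 28 to 54 out beyond the rack floor's front edge (at least 8 beyond the ears), slightly askew.
- filter_4: Band-filter box, one of four alike side by side in the rack: aluminium, flat black front, 44 wide (y), 140 deep (x), 54 high, 0.2 to 0.4 kg. Origin: middle of the lower front edge, 12 above the desk; x points from the front into the rack. At the start its front sticks 28 to 54 out beyond the rack floor's front edge (at least 8 beyond the ears), slightly askew.
- morse_key: Bystander: Morse paddle key, steel base 85 x 70, 42 high. Origin: centre of its underside.
- water_bottle: Bystander: grey drinking bottle with a blue cap, 72 in diameter, 200 high. Origin: centre of its underside.
- glass_bottle: Bystander: glass bottle, 58 in diameter, 210 high. Origin: centre of its underside.
Not all that is in view belongs to the job. What is shaped like the filter_4 but red or turquoise is not meant.

How it is judged:
By the outcome, as a careful person would: the job done as asked, in the order asked, and still so for the second after the job is handed in, with the robot touching nothing.
It also fails if it takes over 72 s, if anything falls off the work surface, if the arm or the gripper's body presses on something with over 40 N, if the wrist force passes 120 N, or if a joint passes its speed limit or range.

## Working session

There is one attempt and no reset: what is moved stays moved. The work goes in short steps, Python scripts to look and compute and a tool call to move; the robot and the scene stay as the last step left them, time stands still between calls to the robot, and variables do not carry over. Pictures are saved under pics/ and viewed, at most 10 in all, crops included, and the job is handed in when it is done.

Besides the shell and the picture viewer there is one more tool, called after "Request:" as name(argument=value, ...), one argument or row to a line, values as JSON. apply_moves: Moves the arm, as the interface text tells. Its arguments: {"type":"object","properties":{"rows":{"type":"array"}},"required":["rows"]}

```bash
mkdir -p pics; cat > h.py <<'E'
import numpy as np, cv2
from rig import read_state, capture, camera_params, hand_in
def pts(name,depth,cp=None):
    c=cp or camera_params(name); v,u=np.mgrid[0:480,0:640]
    d=depth; P=np.stack([(u-c['cx'])/c['fx']*d,-(v-c['cy'])/c['fy']*d,-d],-1)
    return P@np.array(c['orientation']).T+np.array(c['xyz'])
def save(n,im): cv2.imwrite('pics/'+n,im[...,::-1])
E
python3 - <<'E'
from h import *
s=read_state(); print(s['time_s'],s['position'],np.round(s['tcp_rot'],3),s['force'],s['opening'])
for n in('scene','side'):
    c=camera_params(n); print(c)
    im,d=capture(n); save(n+'0.png',im); np.savez(n+'0.npz',im=im,d=d)
E
```

```text
0.0 [0.15597909 0.60451282 0.2465649 ] [[-0.968  0.25  -0.001]
 [ 0.25   0.968 -0.002]
 [ 0.    -0.002 -1.   ]] [ 0.46573229 -0.3916357  -0.77161351] 0.9995537128682753
{'fx': 483.2860802236164, 'fy': 483.2860802236164, 'cx': 321.79144278740466, 'cy': 245.63255468415355, 'xyz': array([1.17601352, 0.24662138, 0.89329343]), 'orientation': array([[-0.20565694, -0.77672562,  0.59531717],
       [ 0.97858324, -0.15765888,  0.13235759],
       [-0.00894849,  0.60978766,  0.79251431]])}
{'fx': 573.5624547746971, 'fy': 573.5624547746971, 'cx': 322.5751959046731, 'cy': 243.43001769550605, 'xyz': array([0.37425784, 1.28907048, 0.72678038]), 'orientation': array([[-0.99160505,  0.05840999, -0.11535899],
       [-0.12908922, -0.49854602,  0.85719766],
       [-0.00744285,  0.86489314,  0.50190085]])}
```

View pics/scene0.png

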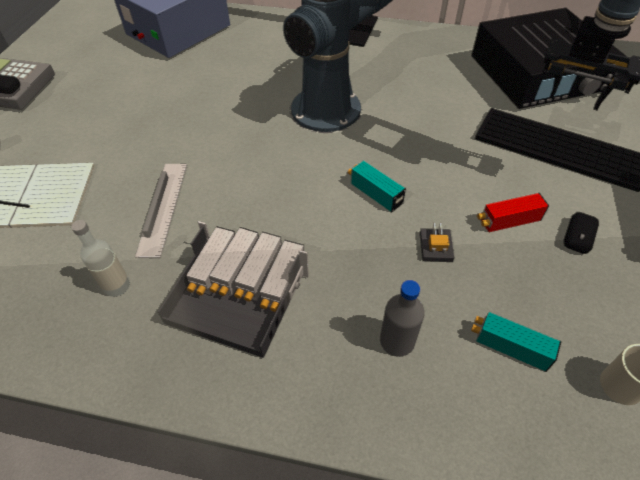

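View pics/side0.png

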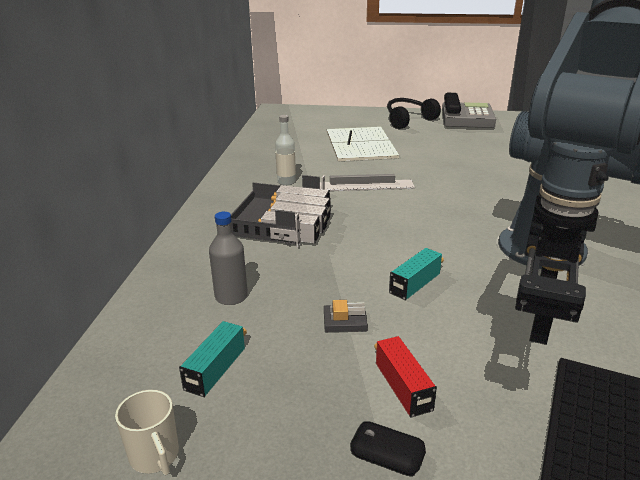

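The scene picture shows the rack at (235,290) with its fronts facing the robot. The ruler is at (162,210), with its rib on the left, the glass bottle is at (105,265) and the key at (437,243). The side view agrees: rack at (285,215), ruler at (370,183).

```bash
python3 - <<'E'
from h import *
z=np.load('scene0.npz'); im,d=z['im'],z['d']; P=pts('scene',d)
def q(u,v): return np.round(P[v,u],3)
for k,(u,v) in dict(key=(437,243),water=(405,320),glass=(108,270),desk=(300,400),tq=(375,185)).items(): print(k,q(u,v))
# ruler
R=np.zeros((480,640),bool); R[155:265,125:197]=1
rib=R&(P[...,2]>.020)&(P[...,2]<.05)&(d>0)
hsv=cv2.cvtColor(im,cv2.COLOR_RGB2HSV)
print(im[210,180],im[210,172],im[240,200],im[205,155],P[210,170],P[205,153])
bl=R&(im.min(-1)>120)&(d>0)
for n,m in(('rib',rib),('blade',bl)):
    n_,l,st,_=cv2.connectedComponentsWithStats(m.astype(np.uint8)); k=1+st[1:,4].argmax(); m=l==k
    p=P[m]; r=cv2.minAreaRect((p[:,:2]*1000).astype(np.float32)); print(n,m.sum(),r,np.median(p[:,2]), np.round(cv2.boxPoints(r)))
# rack heights
print('rack pts')
R[:]=0; R[215:355,155:310]=1
m=R&(P[...,2]>.075)&(P[...,2]<.11)&(d>0)
n_,l,st,c=cv2.connectedComponentsWithStats(m.astype(np.uint8))
for k in range(1,n_):
    if st[k,4]>15: p=P[l==k]; print(st[k],np.round(p.min(0),3),np.round(p.max(0),3),np.round(np.median(p,0),3))
m=R&(abs(P[...,2]-.066)<.006)&(d>0)
m&=im.min(-1)>110
n_,l,st,c=cv2.connectedComponentsWithStats(m.astype(np.uint8))
for k in range(1,n_):
    if st[k,4]>80: p=P[l==k]; r=cv2.minAreaRect((p[:,:2]*1000).astype(np.float32));print(st[k],r,np.round(cv2.boxPoints(r)).tolist())
cv2.imwrite('pics/crop0.png',cv2.resize(im[155:355,120:320,::-1],(800,600)[:1]+(800,) if 0 else (600,600),interpolation=cv2.INTER_CUBIC))
E
```

```text
key [0.478 0.354 0.041]
water [0.74  0.298 0.136]
glass [ 0.721 -0.298  0.092]
desk [ 0.87   0.132 -0.   ]
tq [0.337 0.195 0.052]
[145 141 124] [182 169 157] [42 39 37] [109 103  95] [ 0.47172622 -0.29398304  0.00125052] [ 0.48814012 -0.32278551  0.03096464]
rib 443 ((469.3391418457031, -327.968994140625), (201.92332458496094, 15.926431655883789), 10.922703742980957) 0.029256375284959613 [[ 369. -339.]
 [ 372. -355.]
 [ 570. -317.]
 [ 567. -301.]]
blade 5709 ((439.9682312011719, -336.9287414550781), (375.44818115234375, 191.79054260253906), 22.336959838867188) 0.0003070332785118923 [[ 230. -320.]
 [ 303. -497.]
 [ 650. -354.]
 [ 577. -177.]]
rack pts
[190 221  18  28 199] [ 0.563 -0.166  0.075] [ 0.627 -0.146  0.101] [ 0.594 -0.153  0.089]
[288 250  20  29 167] [0.596 0.06  0.075] [0.657 0.086 0.1  ] [0.619 0.069 0.09 ]
[ 187  227   71   55 2168] ((615.4290771484375, -96.42752838134766), (96.5395278930664, 153.6461639404297), 82.5957260131836) [[533.0, -134.0], [685.0, -154.0], [698.0, -58.0], [545.0, -39.0]]
[ 235  233   45   54 1099] ((613.6075439453125, -17.375057220458984), (45.21236038208008, 138.7919158935547), 81.86441040039062) [[542.0, -30.0], [679.0, -50.0], [686.0, -5.0], [548.0, 15.0]]
[260 241  43  56 978] ((626.7975463867188, 38.43358612060547), (44.53110122680664, 138.31317138671875), 84.03272247314453) [[556.0, 23.0], [693.0, 9.0], [698.0, 53.0], [560.0, 68.0]]
```

View pics/crop0.png

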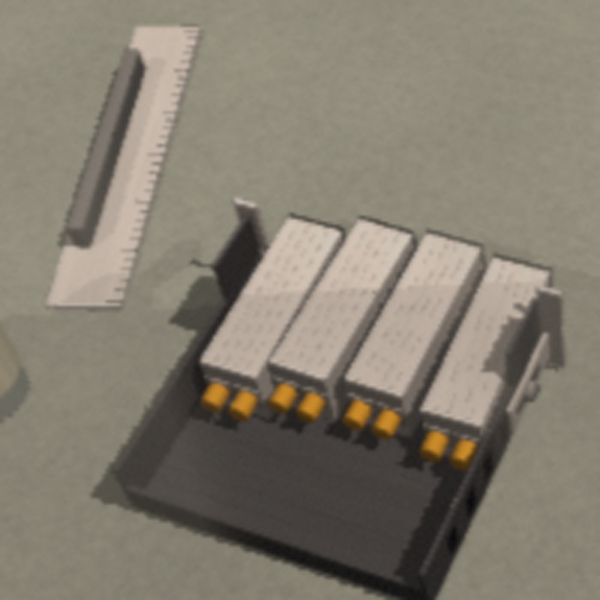

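The crop shows ticks on the ruler's right edge (towards the rack) and all four boxes standing out of the ears. The ears are at about (245,205) and (555,300). Next I work out the wrist-camera offset and the first move.

```bash
cat >> h.py <<'E'
def move(p,yaw=None):
    "shift in mm along tool axes and rz units to reach world p (m), tool-y heading yaw deg"
    s=read_state(); R=np.array(s['tcp_rot']); print('shift',np.round(R.T@(np.array(p)-s['position'])*1000,1))
    y=np.degrees(np.arctan2(R[1,1],R[0,1]))
    if yaw is not None: print('yaw now',round(y,2),'rz',round(-((yaw-y+180)%360-180)/6,3))
E
python3 - <<'E'
from h import *
s=read_state();R=np.array(s['tcp_rot']);c=camera_params('wrist')
print(R.T@(c['xyz']-s['position']),np.round(R.T@np.array(c['orientation']),3),c['fx'])
move([.47,-.12,.36],60)
z=np.load('scene0.npz'); P=pts('scene',z['d'])
for n,(u0,u1,v0,v1) in dict(glass=(80,130,225,300),water=(380,430,280,355)).items():
    p=P[v0:v1,u0:u1].reshape(-1,3);p=p[(p[:,2]>.02)&(p[:,2]<.15)]; print(n,p.min(0),p.max(0))
E
```

```text
[ 0.08501397 -0.00027218 -0.13764327] [[-0.001  0.952  0.306]
 [ 1.     0.001 -0.   ]
 [-0.     0.306 -0.952]] 432.6666288068895
shift [-485.1 -623.2 -112.3]
yaw now 75.52 rz 2.586
glass [ 0.67978416 -0.34480295  0.02023976] [ 0.73499447 -0.2910086   0.14982675]
water [0.68548265 0.2597707  0.02015451] [0.74908879 0.33118743 0.14996712]
```

Request:
apply_moves(
  rows=[
    {"x": -25, "y": -32, "z": -60, "rz": 0},
    {"x": -300, "y": -384, "z": -112, "rz": -1.17},
    {"x": -300, "y": -384, "z": -112, "rz": -1.17},
    {"x": -300, "y": -384, "z": -112, "rz": -1.17},
    {"x": -300, "y": -384, "z": -112, "rz": -1.17},
    {"x": -300, "y": -384, "z": -112, "rz": -1.17},
    {"x": -500, "y": -640, "z": -112, "rz": -1.17},
    {"x": -500, "y": -640, "z": -112, "rz": -1.17},
    {"x": -500, "y": -640, "z": -112, "rz": -1.17},
    {"x": -500, "y": -640, "z": -112, "rz": -1.17},
  ],
)

```text
validation failed for argument at $.ro...
```

```bash
python3 - <<'E'
from h import *
move([.48,-.14,.36],82.5)
E
```

```text
shift [-499.8 -640.1 -112.2]
yaw now 75.52 rz -1.164
```

Request:
apply_moves(
  rows=[
    {"x": -25, "y": -32, "z": -60, "rx": 0, "ry": 0, "rz": 0, "claw": 0},
    {"x": -500, "y": -640, "z": -112, "rx": 0, "ry": 0, "rz": -1.17, "claw": 0},
    {"x": -500, "y": -640, "z": -112, "rx": 0, "ry": 0, "rz": -1.17, "claw": 0},
    {"x": -500, "y": -640, "z": -112, "rx": 0, "ry": 0, "rz": -1.17, "claw": 0},
    {"x": -500, "y": -640, "z": -112, "rx": 0, "ry": 0, "rz": -1.17, "claw": 0},
    {"x": -500, "y": -640, "z": -112, "rx": 0, "ry": 0, "rz": -1.17, "claw": 0},
    {"x": -500, "y": -640, "z": -112, "rx": 0, "ry": 0, "rz": -1.17, "claw": 0},
    {"x": -500, "y": -640, "z": -112, "rx": 0, "ry": 0, "rz": -1.17, "claw": 0},
    {"x": -500, "y": -640, "z": -112, "rx": 0, "ry": 0, "rz": -1.17, "claw": 0},
    {"x": -500, "y": -640, "z": -112, "rx": 0, "ry": 0, "rz": -1.17, "claw": 0},
  ],
)

```text
time_s: 1.35
position: [0.3943, 0.0568, 0.3429]
tcp_rot: [[-0.991, 0.13, 0.0], [0.13, 0.991, 0.0], [-0.0, 0.0, -1.0]]
force: [1.3, 1.1, 0.2]
opening: 0.999
grasp_force: 0.0
```

Request:
apply_moves(
  rows=[
    {"x": -95, "y": -158, "z": -13, "rx": 0, "ry": 0, "rz": 0, "claw": 0},
    {"x": -95, "y": -158, "z": -13, "rx": 0, "ry": 0, "rz": 0, "claw": 0},
    {"x": -95, "y": -158, "z": -13, "rx": 0, "ry": 0, "rz": 0, "claw": 0},
    {"x": -95, "y": -158, "z": -13, "rx": 0, "ry": 0, "rz": 0, "claw": 0},
    {"x": -95, "y": -158, "z": -13, "rx": 0, "ry": 0, "rz": 0, "claw": 0},
    {"x": -95, "y": -158, "z": -13, "rx": 0, "ry": 0, "rz": 0, "claw": 0},
  ],
)

```text
time_s: 2.1
position: [0.4668, -0.1087, 0.3555]
tcp_rot: [[-0.992, 0.128, -0.001], [0.128, 0.992, 0.001], [0.001, 0.001, -1.0]]
force: [0.7, 0.5, -0.3]
opening: 1.0
grasp_force: 0.0
```

```bash
python3 - <<'E'
from h import *
import pickle
s=read_state(); c=camera_params('wrist'); im,d=capture('wrist'); save('w1.png',im); pickle.dump((c,im,d),open('w1.pkl','wb')); print(s['position'],s['qvel'])
E
```

```text
[ 0.46678476 -0.10868599  0.35550267] [ 0.37652849 -0.34147962 -0.22442426 -0.10564243 -0.15128517 -0.02570845]
```

View pics/w1.png

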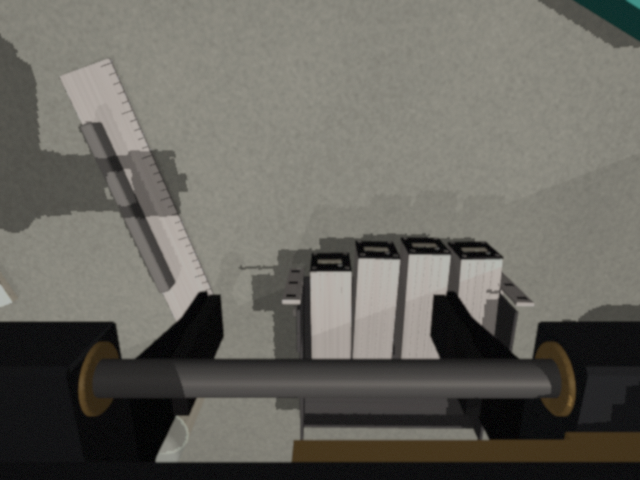

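The wrist view shows the ruler from (85,65) to (190,310) with its ticks facing the rack. The box fronts are at rows 240-262, and the ears are at (292,285) and (515,293).

```bash
python3 - <<'E'
from h import *
import pickle
c,im,d=pickle.load(open('w1.pkl','rb')); P=pts('wrist',d,c)
for n,(u0,u1,v0,v1) in dict(L=(275,308,255,310),R=(490,540,265,312)).items():
    p=P[v0:v1,u0:u1].reshape(-1,3); p=p[d[v0:v1,u0:u1].ravel()>0]
    e=p[(p[:,2]>.03)&(p[:,2]<.11)] 
    for a in np.arange(.03,.11,.01):
        q=e[abs(e[:,2]-a)<.005]
        if len(q)>3: print(n,round(a,2),len(q),np.round(q[:,:2].min(0),4),np.round(q[:,:2].max(0),4),np.round(np.median(q,0),4))
# ruler
rib=(P[...,2]>.027)&(P[...,2]<.036)&(d>0); rib[:, 230:]=0; rib[300:]=0
n_,l,st,_=cv2.connectedComponentsWithStats(rib.astype(np.uint8)); m=l==1+st[1:,4].argmax()
p=P[m]*1000; print('rib',m.sum(),cv2.minAreaRect(p[:,:2].astype(np.float32)),np.median(p[:,2]), cv2.fitLine(p[:,:2].astype(np.float32),2,0,.01,.01).ravel())
# box tops
tops=(abs(P[...,2]-.066)<.006)&(d>0); tops[:,:305]=0; tops[:,505:]=0;tops[340:]=0
for u in range(315,500,8):
    v=np.where(tops[:,u])[0]
    if len(v): print(u,np.round(P[v[0]+1,u],4),end=' ')
print(np.round(P[150,300],4),np.round(P[150,500],4),np.round(P[50,300],4))
E
```

```text
L 0.03 49 [ 0.5641 -0.166 ] [ 0.606 -0.149] [ 0.5788 -0.1539  0.0326]
L 0.04 77 [ 0.5638 -0.1664] [ 0.6073 -0.1493] [ 0.5659 -0.1586  0.0386]
L 0.05 69 [ 0.5639 -0.1663] [ 0.5958 -0.1489] [ 0.5658 -0.1544  0.0511]
L 0.06 72 [ 0.564  -0.1664] [ 0.5967 -0.1493] [ 0.5657 -0.1566  0.0592]
L 0.07 82 [ 0.5638 -0.1667] [ 0.5871 -0.1489] [ 0.5658 -0.1559  0.0704]
L 0.08 71 [ 0.564  -0.1665] [ 0.5877 -0.1494] [ 0.5656 -0.157   0.0795]
L 0.09 99 [ 0.5639 -0.1667] [ 0.5793 -0.1491] [ 0.5659 -0.1545  0.0899]
L 0.1 91 [ 0.5638 -0.167 ] [ 0.5773 -0.1496] [ 0.5671 -0.1577  0.0974]
R 0.03 15 [0.5984 0.0757] [0.6006 0.0844] [0.5993 0.0801 0.0327]
R 0.04 35 [0.5979 0.0697] [0.6087 0.0841] [0.599  0.0776 0.0411]
R 0.05 65 [0.5974 0.0646] [0.613 0.085] [0.5991 0.0726 0.0496]
R 0.06 166 [0.5795 0.0526] [0.6281 0.0843] [0.6    0.0666 0.0601]
R 0.07 579 [0.5661 0.051 ] [0.6234 0.0852] [0.5979 0.0581 0.0668]
R 0.08 129 [0.5967 0.0632] [0.6184 0.0842] [0.5998 0.068  0.0799]
R 0.09 115 [0.5968 0.0643] [0.6132 0.0846] [0.5991 0.0703 0.0897]
R 0.1 90 [0.5974 0.0656] [0.6087 0.0839] [0.5999 0.074  0.0972]
rib 23
[... 240 characters left out ...]
0.0639] 331 [ 0.5496 -0.1146  0.0647] 339 [ 0.551  -0.1062  0.0641] 347 [ 0.552  -0.0978  0.0643] 355 [ 0.5923 -0.0934  0.0601] 363 [ 0.5394 -0.0794  0.0647] 371 [ 0.541  -0.071   0.0635] 379 [ 0.5424 -0.0626  0.0628] 387 [ 0.5441 -0.0544  0.064 ] 395 [ 0.545  -0.0461  0.0646] 403 [ 0.6115 -0.0419  0.0596] 411 [ 0.5414 -0.0291  0.0651] 419 [ 0.5431 -0.0205  0.0634] 427 [ 0.5447 -0.0119  0.062 ] 435 [ 0.5452 -0.0046  0.0666] 443 [0.5467 0.0047 0.0627] 459 [0.5565 0.0218 0.0604] 467 [0.5551 0.0293 0.0639] 475 [0.5557 0.0373 0.065 ] 483 [0.5564 0.0453 0.0659] 491 [0.5579 0.054  0.065 ] 499 [0.5588 0.0632 0.0628] [ 4.296e-01 -1.337e-01 -4.000e-04] [0.4584 0.0884 0.0013] [ 0.3274 -0.1185 -0.0006]
```

```bash
python3 - <<'E'
import pickle,cv2
c,im,d=pickle.load(open('w1.pkl','rb'))
a=cv2.resize(im[230:340,230:380,::-1],(396*2//2*1,290),interpolation=cv2.INTER_CUBIC);b=cv2.resize(im[230:340,420:570,::-1],(396,290),interpolation=cv2.INTER_CUBIC)
cv2.imwrite('pics/c1.png',cv2.hconcat([a,b]))
E
```

```text
(no output)
```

View pics/c1.png

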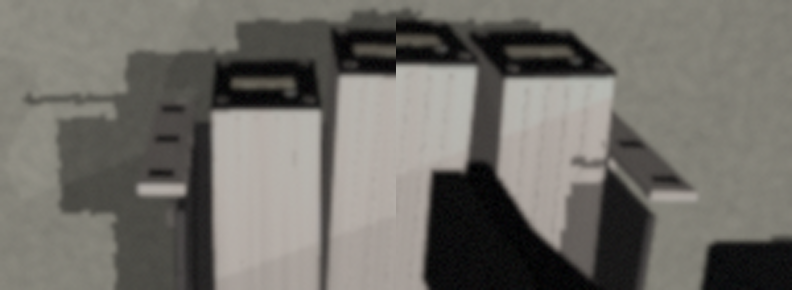

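The crop shows the front faces of both ears clearly, left at about (165,140) and right at (640,150). Next I fit one line through them.

```bash
python3 - <<'E'
from h import *
import pickle
c,im,d=pickle.load(open('w1.pkl','rb')); P=pts('wrist',d,c)
E=[]
for (u0,u1,v0,v1),x0 in (((275,308,255,310),.5655),((500,540,265,312),.5985)):
    p=P[v0:v1,u0:u1].reshape(-1,3); p=p[(p[:,2]>.035)&(p[:,2]<.093)]
    for _ in range(4):
        q=p[abs(p[:,0]-x0-.14*(p[:,1]-np.median(p[:,1])))<.002]; x0=np.median(q[:,0]-.14*(q[:,1]-np.median(p[:,1])))
    print(len(q),q.mean(0),q.std(0),q[:,1].min(),q[:,1].max()); E.append(q)
a,b=[q.mean(0) for q in E]; print('yaw of ear line',np.degrees(np.arctan2(-(b-a)[0],(b-a)[1])))
q=np.vstack(E); print(np.degrees(np.arctan(np.polyfit(q[:,1],q[:,0],1)[0])), (a+b)/2)
move([.469,-.330,.12],100.45)
move([.469,-.330,.0185],100.45)
E
```

```text
369 [ 0.56553122 -0.1577847   0.06573328] [0.00081784 0.00517535 0.01686598] -0.16667563576882183 -0.1488663613458113
367 [0.59867349 0.07538594 0.0681712 ] [0.00077327 0.00541821 0.01548231] 0.06593186480571925 0.08519170042348226
yaw of ear line -8.08968465546835
8.08795294959963 [ 0.58210235 -0.04119938  0.06695224]
shift [ -30.6 -219.4  235.5]
yaw now 82.65 rz -2.967
shift [ -30.6 -219.4  337. ]
yaw now 82.65 rz -2.967
```

Request:
apply_moves(
  rows=[
    {"x": -30, "y": -217, "z": 235, "rx": 0, "ry": 0, "rz": -2.97, "claw": 0},
    {"x": -30, "y": -217, "z": 235, "rx": 0, "ry": 0, "rz": -2.97, "claw": 0},
    {"x": -30, "y": -217, "z": 235, "rx": 0, "ry": 0, "rz": -2.97, "claw": 0},
    {"x": -30, "y": -217, "z": 235, "rx": 0, "ry": 0, "rz": -2.97, "claw": 0},
    {"x": -30, "y": -217, "z": 235, "rx": 0, "ry": 0, "rz": -2.97, "claw": 0},
    {"x": -30, "y": -217, "z": 235, "rx": 0, "ry": 0, "rz": -2.97, "claw": 0},
    {"x": -30, "y": -217, "z": 235, "rx": 0, "ry": 0, "rz": -2.97, "claw": 0},
    {"x": -30, "y": -217, "z": 235, "rx": 0, "ry": 0, "rz": -2.97, "claw": 0},
  ],
)

```text
time_s: 3.15
position: [0.47, -0.3281, 0.1224]
tcp_rot: [[-0.983, -0.182, 0.001], [-0.182, 0.983, -0.001], [-0.001, -0.001, -1.0]]
force: [0.0, 0.6, -0.1]
opening: 0.996
grasp_force: 0.0
```

```bash
python3 - <<'E'
from h import *
s=read_state(); print(s['position'],s['qvel'],s['force'],s['moment'],s['joint_positions'])
c=camera_params('wrist'); im,d=capture('wrist'); P=pts('wrist',d,c)
rib=(P[...,2]>.0275)&(P[...,2]<.036)&(d>0); rib[330:]=0
n_,l,st,_=cv2.connectedComponentsWithStats(rib.astype(np.uint8)); m=l==1+st[1:,4].argmax()
p=P[m]*1000; print('rib',m.sum(),cv2.minAreaRect(p[:,:2].astype(np.float32)),np.median(p[:,2]))
move([.469,-.330,.034],100.4)
E
```

```text
[ 0.46997102 -0.32807707  0.12243733] [ 0.00984301 -0.57261693 -0.02944298 -0.08096147 -0.25461302 -0.0213832 ] [ 0.01555034  0.63345583 -0.05597079] [ 0.02539311 -0.0038873   0.03406724] [-4.60917254e+01  3.60885151e+01  9.57988965e+01  1.86088170e-02
  4.80072528e+01 -1.46564085e+02]
rib 6645 ((443.5098876953125, -335.67681884765625), (145.9207000732422, 14.009163856506348), 10.403648376464844) 31.196882963468425
shift [ 1.5 -1.4 88.6]
yaw now 100.46 rz 0.011
```

Request:
apply_moves(
  rows=[
    {"x": 1, "y": -2, "z": 40, "rx": 0, "ry": 0, "rz": 0, "claw": 0},
    {"x": 1, "y": -2, "z": 75, "rx": 0, "ry": 0, "rz": 0, "claw": 0},
    {"x": 1, "y": -2, "z": 88, "rx": 0, "ry": 0, "rz": 0, "claw": 0},
    {"x": 1, "y": -2, "z": 88, "rx": 0, "ry": 0, "rz": 0, "claw": 0},
    {"x": 1, "y": -2, "z": 88, "rx": 0, "ry": 0, "rz": 0, "claw": 0},
    {"x": 1, "y": -2, "z": 88, "rx": 0, "ry": 0, "rz": 0, "claw": 0},
  ],
)

```text
time_s: 3.95
position: [0.4693, -0.332, 0.0342]
tcp_rot: [[-0.984, -0.18, 0.002], [-0.18, 0.984, -0.002], [-0.001, -0.002, -1.0]]
force: [-0.0, -0.9, -0.0]
opening: 0.994
grasp_force: 0.0
```

```bash
python3 - <<'E'
from h import *
s=read_state(); print(s['position'],s['qvel'],s['force'])
move([.469,-.3305,.034],100.4)
E
```

```text
[ 0.46932025 -0.33204691  0.03416167] [-0.14407143  0.32003388  0.2123612  -0.06004153 -0.02847988  0.04222775] [-0.0014279  -0.88401209 -0.0380634 ]
shift [0.  1.6 0.2]
yaw now 100.37 rz -0.006
```

Request:
apply_moves(
  rows=[
    {"x": 0, "y": 1, "z": 0, "rx": 0, "ry": 0, "rz": 0, "claw": 100},
    {"x": 0, "y": 1, "z": 0, "rx": 0, "ry": 0, "rz": 0, "claw": 180},
    {"x": 0, "y": 1, "z": 0, "rx": 0, "ry": 0, "rz": 0, "claw": 255},
    {"x": 0, "y": 1, "z": 0, "rx": 0, "ry": 0, "rz": 0, "claw": 255},
    {"x": 0, "y": 1, "z": 0, "rx": 0, "ry": 0, "rz": 0, "claw": 255},
    {"x": 0, "y": 1, "z": 0, "rx": 0, "ry": 0, "rz": 0, "claw": 255},
    {"x": 0, "y": 1, "z": 0, "rx": 0, "ry": 0, "rz": 0, "claw": 255},
    {"x": 0, "y": 1, "z": 0, "rx": 0, "ry": 0, "rz": 0, "claw": 255},
    {"x": 0, "y": 1, "z": 0, "rx": 0, "ry": 0, "rz": 0, "claw": 255},
  ],
)

```text
time_s: 5.08
position: [0.4685, -0.3306, 0.0328]
tcp_rot: [[-0.984, -0.18, 0.0], [-0.18, 0.984, -0.0], [-0.0, -0.0, -1.0]]
force: [0.9, 0.1, -0.0]
opening: 0.16
grasp_force: 30.0
```

Request:
apply_moves(
  rows=[
    {"x": 0, "y": 0, "z": -15, "rx": 0, "ry": 0, "rz": 0, "claw": 255},
    {"x": 0, "y": 0, "z": -50, "rx": 0, "ry": 0, "rz": 0, "claw": 255},
    {"x": 0, "y": 0, "z": -90, "rx": 0, "ry": 0, "rz": 0, "claw": 255},
    {"x": -6, "y": 30, "z": -100, "rx": 0, "ry": 0, "rz": 1.3, "claw": 255},
    {"x": -12, "y": 60, "z": -100, "rx": 0, "ry": 0, "rz": 2.9, "claw": 255},
    {"x": -18, "y": 90, "z": -100, "rx": 0, "ry": 0, "rz": 4.5, "claw": 255},
    {"x": -24, "y": 120, "z": -100, "rx": 0, "ry": 0, "rz": 6.1, "claw": 255},
    {"x": -30, "y": 150, "z": -100, "rx": 0, "ry": 0, "rz": 7.7, "claw": 255},
    {"x": -36, "y": 180, "z": -100, "rx": 0, "ry": 0, "rz": 9.3, "claw": 255},
    {"x": -36, "y": 180, "z": -100, "rx": 0, "ry": 0, "rz": 10, "claw": 255},
  ],
)

```text
time_s: 6.32
position: [0.4702, -0.1441, 0.1332]
tcp_rot: [[-0.647, 0.762, -0.002], [0.762, 0.647, 0.002], [0.003, -0.001, -1.0]]
force: [-0.9, -0.6, -3.1]
opening: 0.156
grasp_force: 30.0
```

```bash
python3 - <<'E'
from h import *
s=read_state(); print(s['position'],s['force'],s['opening'],s['joint_positions'],np.abs(s['qvel']).max())
move([.470,-.0255,.133],-8.09)
E
```

```text
[ 0.47016592 -0.14407249  0.13324563] [-0.94386973 -0.57123044 -3.07568459] 0.15584865215403892 [-3.00929520e+01  3.06764856e+01  1.06929544e+02  2.71285606e-02
  4.25548284e+01 -7.04640805e+01] 31.404019791277193
shift [90.5 76.6  0.4]
yaw now 40.35 rz 8.074
```

Request:
apply_moves(
  rows=[
    {"x": 18, "y": 15, "z": 0, "rx": 0, "ry": 0, "rz": 1.5, "claw": 255},
    {"x": 36, "y": 30, "z": 0, "rx": 0, "ry": 0, "rz": 3.1, "claw": 255},
    {"x": 54, "y": 45, "z": 0, "rx": 0, "ry": 0, "rz": 4.7, "claw": 255},
    {"x": 72, "y": 60, "z": 0, "rx": 0, "ry": 0, "rz": 6.3, "claw": 255},
    {"x": 90, "y": 76, "z": 0, "rx": 0, "ry": 0, "rz": 7.6, "claw": 255},
    {"x": 90, "y": 76, "z": 0, "rx": 0, "ry": 0, "rz": 8.0, "claw": 255},
    {"x": 90, "y": 76, "z": 0, "rx": 0, "ry": 0, "rz": 8.0, "claw": 255},
    {"x": 90, "y": 76, "z": 0, "rx": 0, "ry": 0, "rz": 8.0, "claw": 255},
  ],
)

```text
time_s: 7.32
position: [0.4712, -0.0293, 0.1331]
tcp_rot: [[0.133, 0.991, 0.0], [0.991, -0.133, -0.0], [-0.0, 0.0, -1.0]]
force: [-0.2, -0.6, -1.9]
opening: 0.154
grasp_force: 30.0
```

```bash
python3 - <<'E'
from h import *
import pickle
s=read_state(); print(s['position'],s['force'],s['moment'],s['opening'])
move([.470,-.0255,.058],-8.09)
c=camera_params('wrist'); im,d=capture('wrist'); a,da=capture('scene'); save('w2.png',im)
pickle.dump((c,im,d,a,da),open('w2.pkl','wb'))
P=pts('scene',da)
hz=s['position'][2]-.0328
m=(abs(P[...,2]-hz-.03)<.006)&(np.hypot(P[...,0]-.47,P[...,1]+.03)<.17)
p=P[m]*1000; print(len(p), cv2.minAreaRect(p[:,:2].astype(np.float32)) if len(p)>5 else '')
m=(abs(P[...,2]-hz-.005)<.004)&(np.hypot(P[...,0]-.47,P[...,1]+.03)<.2)
p=P[m]*1000; print(len(p), cv2.minAreaRect(p[:,:2].astype(np.float32)) if len(p)>5 else '')
E
```

```text
[ 0.47117856 -0.02933881  0.1331307 ] [-0.20423595 -0.60447216 -1.8727371 ] [-0.11347371  0.03207518 -0.04523343] 0.1544449093104809
shift [ 3.7 -1.7 75.1]
yaw now -7.63 rz 0.077
293 ((475.63201904296875, -29.67601776123047), (199.1030731201172, 24.867116928100586), 82.68490600585938)
1879 ((482.7964172363281, -31.500778198242188), (310.8863830566406, 62.393402099609375), 82.58414459228516)
```

View pics/w2.png

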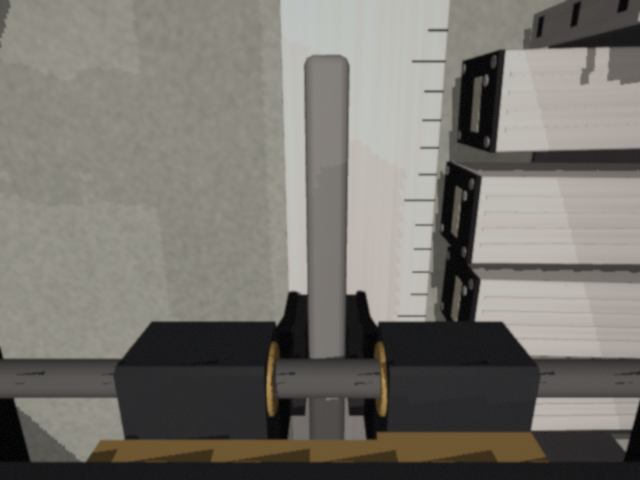

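The wrist view shows the rib held parallel to the jaws, from (327,60) downwards, and the ticked edge at column 440 just ahead of the box fronts. I lower it and square it up.

Request:
apply_moves(
  rows=[
    {"x": 3, "y": -2, "z": 35, "rx": 0, "ry": 0, "rz": 0.07, "claw": 255},
    {"x": 3, "y": -2, "z": 70, "rx": 0, "ry": 0, "rz": 0.07, "claw": 255},
    {"x": 3, "y": -2, "z": 75, "rx": 0, "ry": 0, "rz": 0.07, "claw": 255},
    {"x": 3, "y": -2, "z": 75, "rx": 0, "ry": 0, "rz": 0.07, "claw": 255},
    {"x": 3, "y": -2, "z": 75, "rx": 0, "ry": 0, "rz": 0.07, "claw": 255},
    {"x": 3, "y": -2, "z": 75, "rx": 0, "ry": 0, "rz": 0.07, "claw": 255},
    {"x": 3, "y": -2, "z": 75, "rx": 0, "ry": 0, "rz": 0.07, "claw": 255},
  ],
)

```text
time_s: 8.3
position: [0.4699, -0.026, 0.0585]
tcp_rot: [[0.14, 0.99, 0.001], [0.99, -0.14, -0.0], [-0.0, 0.001, -1.0]]
force: [0.1, -0.6, -3.2]
opening: 0.161
grasp_force: 30.0
```

```bash
cat >> h.py <<'E'
M=np.array([.5821,-.0412]); t=np.radians(-8.09); X=np.array([np.cos(t),np.sin(t)]); Y=np.array([-X[1],X[0]])
def st():
    s=read_state(); p=np.array(s['position']); R=np.array(s['tcp_rot']); f=np.array(s['force'])
    print('t',round(s['time_s'],2),'edge-to-ears mm',round(((p[:2]-M)@X+.042)*1000,2),'y',round((p[:2]-M)@Y*1000,2),'z',round(p[2],4),'yaw',round(np.degrees(np.arctan2(R[1,1],R[0,1])),2),'F',round(f[:2]@X,2),round(f[:2]@Y,2),round(f[2],2),'mom',np.round(s['moment'],2),'qv',np.abs(s['qvel']).max().round(2))
E
python3 -c "
from h import *
st()"
```

```text
t 8.3 edge-to-ears mm -71.21 y -0.72 z 0.0585 yaw -8.06 F 0.2 -0.54 -3.23 mom [-0.1   0.09 -0.03] qv 0.36
```

Request:
apply_moves(
  rows=[
    {"x": 0, "y": 10, "z": 0, "rx": 0, "ry": 0, "rz": 0, "claw": 255},
    {"x": 0, "y": 20, "z": 0, "rx": 0, "ry": 0, "rz": 0, "claw": 255},
    {"x": 0, "y": 26, "z": 0, "rx": 0, "ry": 0, "rz": 0, "claw": 255},
    {"x": 0, "y": 29, "z": 0, "rx": 0, "ry": 0, "rz": 0, "claw": 255},
    {"x": 0, "y": 32, "z": 0, "rx": 0, "ry": 0, "rz": 0, "claw": 255},
    {"x": 0, "y": 35, "z": 0, "rx": 0, "ry": 0, "rz": 0, "claw": 255},
    {"x": 0, "y": 38, "z": 0, "rx": 0, "ry": 0, "rz": 0, "claw": 255},
    {"x": 0, "y": 41, "z": 0, "rx": 0, "ry": 0, "rz": 0, "claw": 255},
    {"x": 0, "y": 44, "z": 0, "rx": 0, "ry": 0, "rz": 0, "claw": 255},
    {"x": 0, "y": 47, "z": 0, "rx": 0, "ry": 0, "rz": 0, "claw": 255},
  ],
)

```text
time_s: 9.55
position: [0.5108, -0.0311, 0.0573]
tcp_rot: [[0.139, 0.99, -0.012], [0.99, -0.139, 0.003], [0.001, -0.012, -1.0]]
force: [-9.6, 1.5, 3.2]
opening: 0.158
grasp_force: 30.0
```

```bash
python3 -c "
from h import *
st()"
```

```text
t 9.55 edge-to-ears mm -30.05 y -0.0 z 0.0573 yaw -7.98 F -9.74 0.08 3.25 mom [0.11 1.6  0.14] qv 3.28
```

```bash
cat >> h.py <<'E'
def rackshift(patch=(slice(285,352),slice(158,285))):
    "subpixel shift of the rack's rear part in the scene view against the first picture"
    a=np.load('scene0.npz')['im']; b,_=capture('scene')
    g=lambda i: cv2.cvtColor(i,cv2.COLOR_RGB2GRAY).astype(np.float32)[patch]
    W=np.eye(2,3,dtype=np.float32)
    cc,W=cv2.findTransformECC(g(a),g(b),W,cv2.MOTION_TRANSLATION,(3,60,1e-5))
    print('rack shift px',W[:,2],round(cc,3)); return b
E
python3 -c "
from h import *
rackshift(); rackshift((slice(320,352),slice(158,285)));st()"
```

```text
rack shift px [-0.6936291  1.2351557] 0.927
rack shift px [-0.01387027  0.01118145] 1.0
t 9.65 edge-to-ears mm -28.77 y -0.04 z 0.0573 yaw -7.99 F -6.26 -0.93 -0.32 mom [0.27 1.21 0.24] qv 0.85
```

Request:
apply_moves(
  rows=[
    {"x": 0, "y": 2, "z": 0, "rx": 0, "ry": 0, "rz": 0, "claw": 255},
    {"x": 0, "y": 4, "z": 0, "rx": 0, "ry": 0, "rz": 0, "claw": 255},
    {"x": 0, "y": 6, "z": 0, "rx": 0, "ry": 0, "rz": 0, "claw": 255},
    {"x": 0, "y": 8, "z": 0, "rx": 0, "ry": 0, "rz": 0, "claw": 255},
    {"x": 0, "y": 10, "z": 0, "rx": 0, "ry": 0, "rz": 0, "claw": 255},
    {"x": 0, "y": 11, "z": 0, "rx": 0, "ry": 0, "rz": 0, "claw": 255},
    {"x": 0, "y": 12, "z": 0, "rx": 0, "ry": 0, "rz": 0, "claw": 255},
    {"x": 0, "y": 13, "z": 0, "rx": 0, "ry": 0, "rz": 0, "claw": 255},
    {"x": 0, "y": 14, "z": 0, "rx": 0, "ry": 0, "rz": 0, "claw": 255},
    {"x": 0, "y": 14, "z": 0, "rx": 0, "ry": 0, "rz": 0, "claw": 255},
  ],
)

```text
time_s: 10.9
position: [0.522, -0.032, 0.057]
tcp_rot: [[0.139, 0.99, -0.017], [0.99, -0.139, 0.005], [0.002, -0.018, -1.0]]
force: [-13.1, 2.6, 5.2]
opening: 0.16
grasp_force: 30.0
```

```bash
sed -i 's/slice(285,352)/slice(320,352)/' h.py; python3 -c "
from h import *
st();im=rackshift();st()
import cv2
cv2.imwrite('pics/s3.png',cv2.resize(im[155:355,120:320,::-1],(600,600),interpolation=cv2.INTER_CUBIC))"
```

```text
t 10.9 edge-to-ears mm -18.76 y 0.64 z 0.057 yaw -8.01 F -13.33 0.76 5.2 mom [0.4  2.08 0.11] qv 0.14
rack shift px [-0.01532822  0.01080534] 1.0
t 10.95 edge-to-ears mm -18.7 y 0.61 z 0.057 yaw -8.01 F -11.34 0.66 5.06 mom [0.36 2.14 0.17] qv 0.1
```

View pics/s3.png

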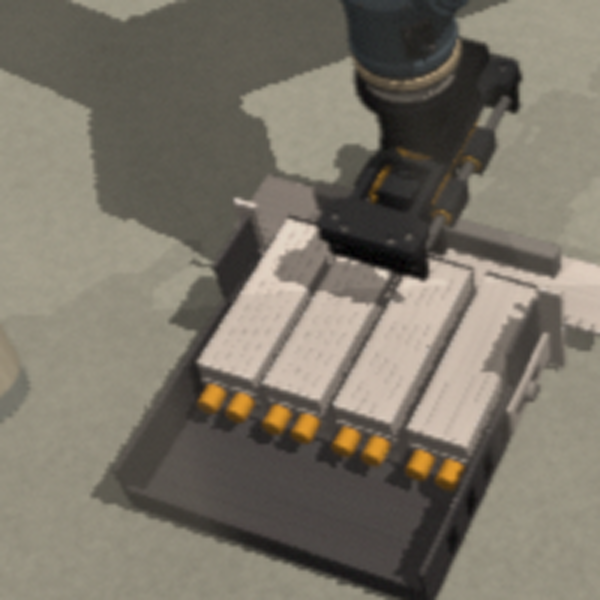

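Request:
apply_moves(
  rows=[
    {"x": 0, "y": 2, "z": 0, "rx": -0.08, "ry": 0, "rz": 0, "claw": 255},
    {"x": 0, "y": 4, "z": 0, "rx": -0.17, "ry": 0, "rz": 0, "claw": 255},
    {"x": 0, "y": 6, "z": 0, "rx": -0.17, "ry": 0, "rz": 0, "claw": 255},
    {"x": 0, "y": 7, "z": 0, "rx": -0.17, "ry": 0, "rz": 0, "claw": 255},
    {"x": 0, "y": 8, "z": 0, "rx": -0.17, "ry": 0, "rz": 0, "claw": 255},
    {"x": 0, "y": 9, "z": 0, "rx": -0.17, "ry": 0, "rz": 0, "claw": 255},
    {"x": 0, "y": 10, "z": 0, "rx": -0.17, "ry": 0, "rz": 0, "claw": 255},
    {"x": 0, "y": 11, "z": 0, "rx": -0.17, "ry": 0, "rz": 0, "claw": 255},
    {"x": 0, "y": 12, "z": 0, "rx": -0.17, "ry": 0, "rz": 0, "claw": 255},
  ],
)

```text
time_s: 12.08
position: [0.5363, -0.0345, 0.0567]
tcp_rot: [[0.14, 0.99, 0.005], [0.99, -0.14, 0.001], [0.002, 0.005, -1.0]]
force: [-10.4, 1.7, -0.4]
opening: 0.157
grasp_force: 30.0
```

```bash
python3 -c "
from h import *
st();im=rackshift();st()"
```

```text
t 12.07 edge-to-ears mm -4.27 y 0.18 z 0.0567 yaw -8.05 F -10.49 0.21 -0.39 mom [0.11 1.67 0.02] qv 1.2
rack shift px [0.00996298 0.10106276] 0.99
t 12.12 edge-to-ears mm -4.0 y 0.17 z 0.0567 yaw -8.05 F -8.38 0.15 -1.22 mom [ 0.16  1.63 -0.02] qv 0.51
```

```bash
cat >> h.py <<'E'
def sideshift():
    a=np.load('side0.npz')['im']; b,_=capture('side'); p=(slice(180,242),slice(228,262))
    g=lambda i: cv2.cvtColor(i,cv2.COLOR_RGB2GRAY).astype(np.float32)[p]
    cc,W=cv2.findTransformECC(g(a),g(b),np.eye(2,3,dtype=np.float32),cv2.MOTION_TRANSLATION,(3,60,1e-5)); print('side shift',W[:,2],round(cc,3))
E
python3 -c "
from h import *
for r in ((320,352,158,230),(325,352,200,285),(300,345,155,185)): rackshift((slice(*r[:2]),slice(*r[2:])))
sideshift();st()"
```

```text
rack shift px [ 0.01587695 -0.01993711] 0.994
rack shift px [-0.00535174  0.0054684 ] 0.999
rack shift px [-0.01677684  0.00971588] 0.999
side shift [-1.1074235  0.2035928] 0.843
t 12.32 edge-to-ears mm -3.92 y 0.17 z 0.0567 yaw -8.05 F -8.59 0.77 -1.14 mom [ 0.18  1.6  -0.03] qv 0.05
```

Request:
apply_moves(
  rows=[
    {"x": 0, "y": 0.5, "z": 0, "rx": 0, "ry": 0, "rz": 0, "claw": 255},
    {"x": 0, "y": 1, "z": 0, "rx": 0, "ry": 0, "rz": 0, "claw": 255},
    {"x": 0, "y": 1.5, "z": 0, "rx": 0, "ry": 0, "rz": 0, "claw": 255},
    {"x": 0, "y": 2, "z": 0, "rx": 0, "ry": 0, "rz": 0, "claw": 255},
  ],
)

```text
time_s: 12.82
position: [0.5368, -0.0346, 0.0568]
tcp_rot: [[0.14, 0.99, 0.002], [0.99, -0.14, 0.001], [0.002, 0.002, -1.0]]
force: [-12.0, 0.9, 3.2]
opening: 0.153
grasp_force: 30.0
```

```bash
sed -i 's/slice(320,352),slice(158,285)/slice(325,352),slice(200,285)/' h.py; python3 -c "
from h import *
st();im=rackshift();st()"
```

```text
t 12.82 edge-to-ears mm -3.81 y 0.18 z 0.0568 yaw -8.03 F -11.97 -0.83 3.15 mom [ 0.05  2.19 -0.03] qv 0.66
rack shift px [-0.00617091  0.00555887] 0.999
t 12.88 edge-to-ears mm -3.69 y 0.18 z 0.0568 yaw -8.04 F -10.89 0.11 1.43 mom [ 0.16  1.94 -0.02] qv 0.69
```

Request:
apply_moves(
  rows=[
    {"x": 0, "y": 0.5, "z": 0, "rx": 0, "ry": 0, "rz": 0, "claw": 255},
    {"x": 0, "y": 1, "z": 0, "rx": 0, "ry": 0, "rz": 0, "claw": 255},
    {"x": 0, "y": 1, "z": 0, "rx": 0, "ry": 0, "rz": 0, "claw": 255},
  ],
)

```text
time_s: 13.25
position: [0.5403, -0.0352, 0.0567]
tcp_rot: [[0.14, 0.99, 0.007], [0.99, -0.14, 0.0], [0.001, 0.007, -1.0]]
force: [-8.2, 1.7, -3.1]
opening: 0.16
grasp_force: 30.0
```

```bash
python3 -c "
from h import *
st();im=rackshift();st()"
```

```text
t 13.25 edge-to-ears mm -0.26 y 0.09 z 0.0567 yaw -8.06 F -8.33 0.5 -3.13 mom [0.1  1.42 0.04] qv 0.12
rack shift px [-0.0181224   0.03076464] 0.998
t 13.3 edge-to-ears mm -0.25 y 0.08 z 0.0567 yaw -8.06 F -6.9 -0.01 -2.9 mom [0.14 1.43 0.04] qv 0.11
```

Request:
apply_moves(
  rows=[
    {"x": 0, "y": 0.5, "z": 0, "rx": 0, "ry": 0, "rz": 0, "claw": 255},
    {"x": 0, "y": 1, "z": 0, "rx": 0, "ry": 0, "rz": 0, "claw": 255},
    {"x": 0, "y": 1.5, "z": 0, "rx": 0, "ry": 0, "rz": 0, "claw": 255},
    {"x": 0, "y": 1.5, "z": 0, "rx": 0, "ry": 0, "rz": 0, "claw": 255},
  ],
)

```text
time_s: 13.8
position: [0.5404, -0.0352, 0.0567]
tcp_rot: [[0.14, 0.99, 0.004], [0.99, -0.14, 0.001], [0.001, 0.004, -1.0]]
force: [-9.1, 1.1, 0.7]
opening: 0.161
grasp_force: 30.0
```

```bash
python3 -c "
from h import *
st();im=rackshift();st();im,d=capture('wrist');save('w4.png',im)"
```

```text
t 13.8 edge-to-ears mm -0.16 y 0.09 z 0.0567 yaw -8.04 F -9.22 -0.16 0.65 mom [0.04 1.79 0.02] qv 0.12
rack shift px [-0.04983084  0.01996306] 0.998
t 13.85 edge-to-ears mm -0.2 y 0.09 z 0.0567 yaw -8.04 F -9.93 -0.28 0.06 mom [ 0.09  1.76 -0.04] qv 0.12
```

View pics/w4.png

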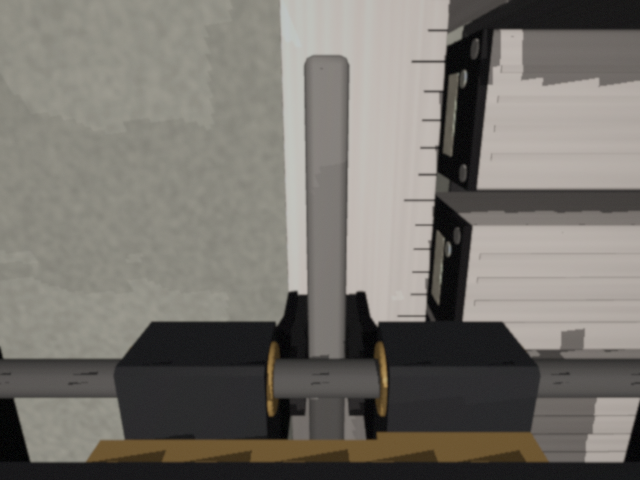

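The wrist view shows the ticked edge against the two box fronts on that side (column 440). The ears are outside the frame, so I feel for them.

Request:
apply_moves(
  rows=[
    {"x": 0, "y": 0.5, "z": 0, "rx": 0, "ry": 0, "rz": 0, "claw": 255},
    {"x": 0, "y": 1, "z": 0, "rx": 0, "ry": 0, "rz": 0, "claw": 255},
    {"x": 0, "y": 1, "z": 0, "rx": 0, "ry": 0, "rz": 0, "claw": 255},
  ],
)

```text
time_s: 14.28
position: [0.5409, -0.0352, 0.0568]
tcp_rot: [[0.14, 0.99, 0.003], [0.99, -0.14, 0.001], [0.002, 0.003, -1.0]]
force: [-10.5, 1.5, 1.3]
opening: 0.156
grasp_force: 30.0
```

```bash
python3 -c "
from h import *
st();rackshift();st();im,d=capture('side')
b=cv2.resize(im[165:255,225:345,::-1],(800,600),interpolation=cv2.INTER_CUBIC); cv2.imwrite('pics/sd5.png',b)"
```

```text
t 14.28 edge-to-ears mm 0.32 y 0.13 z 0.0568 yaw -8.03 F -10.61 0.0 1.34 mom [ 0.06  1.9  -0.  ] qv 0.15
rack shift px [-0.04713085  0.0270596 ] 0.997
t 14.32 edge-to-ears mm 0.31 y 0.13 z 0.0568 yaw -8.03 F -10.73 -0.65 2.16 mom [0.07 1.9  0.02] qv 0.14
```

View pics/sd5.png

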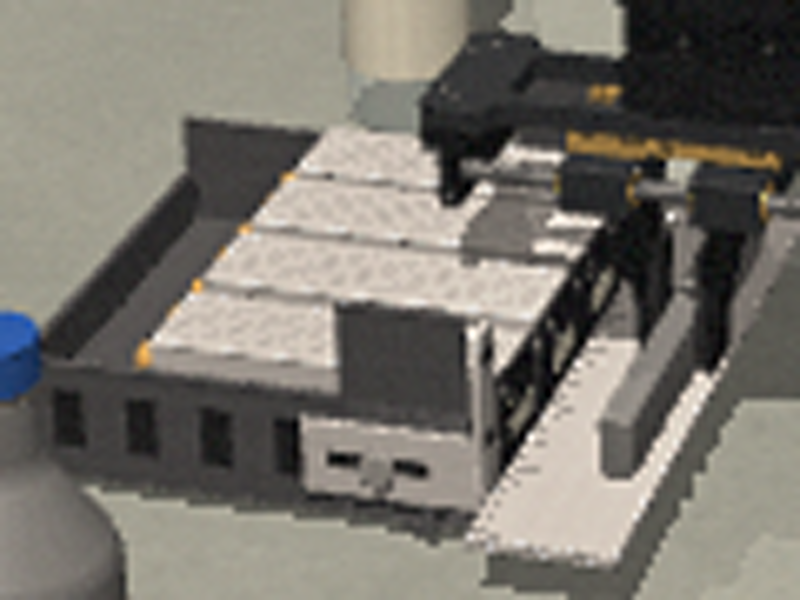

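The side crop shows the edge right at the near ear, at about (495,490), with the fronts in line behind it. I press a little more and check the rack on two patches.

Request:
apply_moves(
  rows=[
    {"x": 0, "y": 0.5, "z": 0, "rx": 0, "ry": 0, "rz": 0, "claw": 255},
    {"x": 0, "y": 1, "z": 0, "rx": 0, "ry": 0, "rz": 0, "claw": 255},
    {"x": 0, "y": 1, "z": 0, "rx": 0, "ry": 0, "rz": 0, "claw": 255},
  ],
)

```text
time_s: 14.75
position: [0.5409, -0.0352, 0.0568]
tcp_rot: [[0.14, 0.99, 0.001], [0.99, -0.14, 0.001], [0.002, 0.001, -1.0]]
force: [-12.9, 0.5, 3.2]
opening: 0.158
grasp_force: 30.0
```

```bash
python3 -c "
from h import *
st();rackshift();rackshift((slice(300,345),slice(155,185)));rackshift((slice(310,345),slice(158,215)));st()"
```

```text
t 14.75 edge-to-ears mm 0.37 y 0.14 z 0.0568 yaw -8.02 F -12.86 -1.29 3.15 mom [-0.    2.14 -0.05] qv 0.09
rack shift px [-0.02553457  0.02251415] 0.997
rack shift px [0.00162174 0.00483586] 0.998
rack shift px [0.56379825 0.20033982] 0.985
t 14.9 edge-to-ears mm 0.36 y 0.13 z 0.0568 yaw -8.02 F -11.51 -0.83 2.83 mom [ 0.05  2.08 -0.09] qv 0.07
```

Request:
apply_moves(
  rows=[
    {"x": 0, "y": 0.5, "z": 0, "rx": 0, "ry": 0, "rz": 0, "claw": 255},
    {"x": 0, "y": 1, "z": 0, "rx": 0, "ry": 0, "rz": 0, "claw": 255},
    {"x": 0, "y": 1, "z": 0, "rx": 0, "ry": 0, "rz": 0, "claw": 255},
  ],
)

```text
time_s: 15.28
position: [0.541, -0.0352, 0.0568]
tcp_rot: [[0.139, 0.99, -0.001], [0.99, -0.139, 0.002], [0.002, -0.001, -1.0]]
force: [-14.1, 0.6, 5.0]
opening: 0.156
grasp_force: 30.0
```

```bash
python3 -c "
from h import *
st();rackshift();rackshift((slice(300,345),slice(155,185)));st()"
```

```text
t 15.28 edge-to-ears mm 0.42 y 0.15 z 0.0568 yaw -8.01 F -14.08 -1.36 5.03 mom [-0.09  2.39  0.01] qv 0.25
rack shift px [-0.0429807   0.02645497] 0.997
rack shift px [-0.02558317  0.02897459] 0.998
t 15.38 edge-to-ears mm 0.41 y 0.16 z 0.0568 yaw -8.02 F -14.59 -1.72 4.74 mom [-0.02  2.41  0.01] qv 0.1
```

Request:
apply_moves(
  rows=[
    {"x": 0, "y": -3, "z": 0, "rx": 0, "ry": 0, "rz": 0, "claw": 255},
    {"x": 0, "y": -6, "z": 0, "rx": 0, "ry": 0, "rz": 0, "claw": 255},
    {"x": 0, "y": -15, "z": 0, "rx": 0, "ry": 0, "rz": 0, "claw": 255},
    {"x": 0, "y": -40, "z": 0, "rx": 0, "ry": 0, "rz": 0, "claw": 255},
    {"x": 0, "y": -70, "z": 0, "rx": 0, "ry": 0, "rz": 0, "claw": 255},
    {"x": 0, "y": -85, "z": 0, "rx": 0, "ry": 0, "rz": 0, "claw": 255},
    {"x": 0, "y": -85, "z": 0, "rx": 0, "ry": 0, "rz": 0, "claw": 255},
    {"x": 0, "y": -85, "z": 0, "rx": 0, "ry": 0, "rz": 0, "claw": 255},
  ],
)

```text
time_s: 16.38
position: [0.4677, -0.0261, 0.0569]
tcp_rot: [[0.14, 0.99, 0.023], [0.99, -0.14, -0.004], [-0.001, 0.023, -1.0]]
force: [0.4, 0.6, -3.7]
opening: 0.155
grasp_force: 30.0
```

```bash
python3 - <<'E'
from h import *
import pickle
st(); rackshift()
c=camera_params('wrist'); w,dw=capture('wrist'); a,da=capture('scene'); b,db=capture('side')
pickle.dump((c,w,dw,a,da,b,db),open('w6.pkl','wb'))
def fronts(P,d,lab):
    # front faces: points 20..60 high in the 12 mm about the ear plane, by rack-frame y
    r=np.stack([(P[...,:2]-M)@X,(P[...,:2]-M)@Y],-1)*1000
    ok=(d>0)&(P[...,2]>.022)&(P[...,2]<.06)&(abs(r[...,0])<12)&(abs(r[...,1])<130)
    for y0 in range(-130,130,10):
        q=r[ok&(r[...,1]>=y0)&(r[...,1]<y0+10)]
        if len(q)>5: print(lab,y0+5,len(q),'x med %.2f min %.2f p25 %.2f'%(np.median(q[:,0]),q[:,0].min(),np.percentile(q[:,0],25)))
fronts(pts('wrist',dw,c),dw,'w'); fronts(pts('side',db),db,'s')
save('w6.png',w)
E
```

```text
t 16.38 edge-to-ears mm -73.35 y -1.14 z 0.0569 yaw -8.07 F 0.34 0.66 -3.72 mom [-0.07  0.07 -0.01] qv 0.54
rack shift px [-0.02172542  0.02210566] 0.997
w -85 134 x med -0.20 min -1.13 p25 -0.52
w -75 392 x med -0.16 min -1.20 p25 -0.38
w -65 736 x med -0.17 min -1.33 p25 -0.39
w -55 1204 x med 1.42 min -1.28 p25 0.00
w -45 908 x med -0.11 min -1.44 p25 -0.42
w -35 651 x med -0.26 min -1.85 p25 -0.56
w -25 402 x med -0.20 min -1.58 p25 -0.45
w -15 814 x med -0.17 min -1.33 p25 -0.43
w -5 1597 x med 0.87 min -1.53 p25 -0.13
w 5 756 x med -0.20 min -1.50 p25 -0.47
w 15 1241 x med -0.26 min -1.85 p25 -0.55
w 25 1149 x med -0.30 min -1.57 p25 -0.58
w 35 1049 x med -0.29 min -2.25 p25 -0.56
w 45 941 x med -0.06 min -1.54 p25 -0.42
w 55 53 x med -0.10 min -0.87 p25 -0.41
w 65 671 x med -0.23 min -1.66 p25 -0.53
w 75 528 x med -0.21 min -1.52 p25 -0.50
w 85 383 x med -0.26 min -1.40 p25 -0.55
w 95 225 x med -0.28 min -1.41 p25 -0.57
w 105 37 x med -0.25 min -1.19 p25 -0.54
s -85 6 x med -1.49 min -2.36 p25 -2.19
s -75 10 x med -0.83 min -1.75 p25 -1.36
s -65 13 x med -1.18 min -2.61 p25 -1.46
s -55 18 x med -0.46 min -2.57 p25 -1.22
s -45 9 x med -0.28 min -1.19 p25 -0.89
s -35 14 x med -0.65 min -1.45 p25 -1.24
s -25 9 x med -0.66 min -2.38 p25 -1.07
s -15 13 x med -1.02 min -2.38 p25 -1.26
s -5 22 x med -0.15 min -1.95 p25 -1.30
s 5 13 x med -0.88 min -1.71 p25 -1.18
s 15 14 x med -1.03 min -2.23 p25 -1.53
s 25 12 x med -0.67 min -2.56 p25 -1.04
s 35 14 x med -0.51 min -2.60 p25 -0.95
s 45 27 x med 0.13 min -3.24 p25 -1.10
s 55 10 x med -0.43 min -0.83 p25 -0.58
s 65 11 x med -0.97 min -1.97 p25 -1.31
s 75 19 x med -1.20 min -3.05 p25 -1.50
s 85 17 x med -1.12 min -3.35 p25 -1.76
s 95 18 x med -1.18 min -2.16 p25 -1.87
s 105 21 x med -0.32 min -2.77 p25 -0.84
s 115 35 x med 6.98 min -2.45 p25 -0.81
s 125 35 x med 0.71 min -2.08 p25 -1.14
```

All four fronts lie in one line within about 0.3 mm of the ear plane, and the rack has not moved. I level the tool and lower the ruler here.

Request:
apply_moves(
  rows=[
    {"x": 0, "y": 0, "z": 0, "rx": 0.22, "ry": 0, "rz": 0, "claw": 255},
    {"x": 0, "y": 0, "z": 6, "rx": 0.22, "ry": 0, "rz": 0, "claw": 255},
    {"x": 0, "y": 0, "z": 12, "rx": 0.22, "ry": 0, "rz": 0, "claw": 255},
    {"x": 0, "y": 0, "z": 17, "rx": 0.22, "ry": 0, "rz": 0, "claw": 255},
    {"x": 0, "y": 0, "z": 20, "rx": 0.22, "ry": 0, "rz": 0, "claw": 255},
    {"x": 0, "y": 0, "z": 21, "rx": 0.22, "ry": 0, "rz": 0, "claw": 255},
    {"x": 0, "y": 0, "z": 21, "rx": 0.22, "ry": 0, "rz": 0, "claw": 255},
    {"x": 0, "y": 0, "z": 21, "rx": 0.22, "ry": 0, "rz": 0, "claw": 255},
  ],
)

```text
time_s: 17.58
position: [0.4656, -0.0253, 0.0356]
tcp_rot: [[0.14, 0.99, -0.005], [0.99, -0.14, 0.001], [-0.0, -0.005, -1.0]]
force: [0.2, 0.1, -1.5]
opening: 0.159
grasp_force: 30.0
```

```bash
python3 -c "
from h import *
st();print(np.round(read_state()['tcp_rot'],3))"
```

```text
t 17.57 edge-to-ears mm -75.6 y -0.69 z 0.0356 yaw -8.06 F 0.21 0.14 -1.53 mom [-0.04  0.11  0.05] qv 0.11
[[ 0.14   0.99  -0.005]
 [ 0.99  -0.14   0.001]
 [-0.    -0.005 -1.   ]]
```

Request:
apply_moves(
  rows=[
    {"x": 0, "y": 0, "z": 1, "rx": -0.04, "ry": 0, "rz": 0, "claw": 255},
    {"x": 0, "y": 0, "z": 2, "rx": -0.04, "ry": 0, "rz": 0, "claw": 255},
    {"x": 0, "y": 0, "z": 2.5, "rx": -0.04, "ry": 0, "rz": 0, "claw": 255},
    {"x": 0, "y": 0, "z": 3, "rx": -0.04, "ry": 0, "rz": 0, "claw": 255},
    {"x": 0, "y": 0, "z": 3, "rx": -0.04, "ry": 0, "rz": 0, "claw": 255},
    {"x": 0, "y": 0, "z": 3, "rx": -0.04, "ry": 0, "rz": 0, "claw": 255},
  ],
)

```text
time_s: 18.32
position: [0.4654, -0.0253, 0.0327]
tcp_rot: [[0.14, 0.99, -0.001], [0.99, -0.14, 0.0], [-0.0, -0.001, -1.0]]
force: [-1.6, -0.0, 4.5]
opening: 0.16
grasp_force: 30.0
```

```bash
python3 -c "
from h import *
st();print(np.round(read_state()['tcp_rot'],3))"
```

```text
t 18.32 edge-to-ears mm -75.76 y -0.69 z 0.0327 yaw -8.06 F -1.56 -0.26 4.47 mom [-0.09  0.18 -0.01] qv 0.16
[[ 0.14   0.99  -0.001]
 [ 0.99  -0.14   0.   ]
 [-0.    -0.001 -1.   ]]
```

Request:
apply_moves(
  rows=[
    {"x": 0, "y": 0, "z": 0, "rx": 0, "ry": 0, "rz": 0, "claw": 190},
    {"x": 0, "y": 0, "z": 0, "rx": 0, "ry": 0, "rz": 0, "claw": 130},
    {"x": 0, "y": 0, "z": 0, "rx": 0, "ry": 0, "rz": 0, "claw": 100},
    {"x": 0, "y": 0, "z": 0, "rx": 0, "ry": 0, "rz": 0, "claw": 100},
    {"x": 0, "y": 0, "z": 0, "rx": 0, "ry": 0, "rz": 0, "claw": 100},
    {"x": 0, "y": 0, "z": -20, "rx": 0, "ry": 0, "rz": 0, "claw": 100},
    {"x": 0, "y": 0, "z": -60, "rx": 0, "ry": 0, "rz": 0, "claw": 100},
    {"x": 0, "y": -20, "z": -120, "rx": 0, "ry": 0, "rz": 0, "claw": 100},
    {"x": 0, "y": -20, "z": -180, "rx": 0, "ry": 0, "rz": 0, "claw": 100},
    {"x": 0, "y": -20, "z": -240, "rx": 0, "ry": 0, "rz": 0, "claw": 100},
  ],
)

```text
time_s: 19.58
position: [0.4451, -0.0223, 0.2744]
tcp_rot: [[0.14, 0.99, -0.001], [0.99, -0.14, 0.0], [0.0, -0.001, -1.0]]
force: [1.1, -0.2, -0.1]
opening: 0.611
grasp_force: 0.0
```

Request:
apply_moves(
  rows=[
    {"x": 80, "y": -20, "z": -40, "rx": 0, "ry": 0, "rz": -3, "claw": 100},
    {"x": 80, "y": -20, "z": -40, "rx": 0, "ry": 0, "rz": -3, "claw": 100},
    {"x": 80, "y": -20, "z": -40, "rx": 0, "ry": 0, "rz": -3, "claw": 100},
    {"x": 80, "y": -20, "z": -40, "rx": 0, "ry": 0, "rz": -3, "claw": 100},
  ],
)

```text
time_s: 20.08
position: [0.437, 0.0591, 0.3119]
tcp_rot: [[-0.171, 0.985, -0.002], [0.985, 0.171, -0.0], [0.0, -0.002, -1.0]]
force: [0.5, 0.1, -0.2]
opening: 0.609
grasp_force: 0.0
```

```bash
python3 - <<'E'
from h import *
st(); a=rackshift(); a,da=capture('scene'); P=pts('scene',da); save('end.png',a)
m=(P[...,2]>.02)&(P[...,2]<.04)&(abs((P[...,:2]-M)@X+.118)<.03)&(abs((P[...,:2]-M)@Y)<.13)
p=P[m]*1000; print(len(p),cv2.minAreaRect(p[:,:2].astype(np.float32)),np.median(p[:,2]))
E
```

```text
t 20.07 edge-to-ears mm -115.78 y 78.84 z 0.3119 yaw 9.87 F 0.46 0.16 -0.23 mom [-0.09  0.02 -0.02] qv 0.98
rack shift px [-0.00519681  0.01951465] 0.997
552 ((465.0934753417969, -25.295928955078125), (200.63575744628906, 18.039775848388672), 81.85542297363281) 29.139469043984068
```

View pics/end.png

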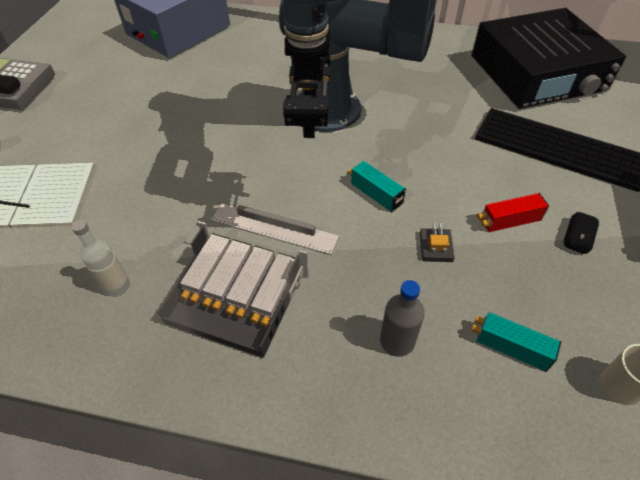

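The end picture shows the ruler flat at (275,228), clear of the rack. The fronts are in line near (240,250), and the bottles and key are where they were. I make one last check of all the fronts against the ears from above.

Request:
apply_moves(
  rows=[
    {"x": -40, "y": 0, "z": -43, "rx": 0, "ry": 0, "rz": -1.7, "claw": 100},
    {"x": -80, "y": 0, "z": -43, "rx": 0, "ry": 0, "rz": -3.4, "claw": 100},
    {"x": -120, "y": 0, "z": -43, "rx": 0, "ry": 0, "rz": -5.1, "claw": 100},
    {"x": -170, "y": 0, "z": -43, "rx": 0, "ry": 0, "rz": -6.8, "claw": 100},
    {"x": -170, "y": 0, "z": -43, "rx": 0, "ry": 0, "rz": -8.5, "claw": 100},
    {"x": -170, "y": 0, "z": -43, "rx": 0, "ry": 0, "rz": -10.2, "claw": 100},
    {"x": -170, "y": 0, "z": -43, "rx": 0, "ry": 0, "rz": -12, "claw": 100},
    {"x": -170, "y": 0, "z": -43, "rx": 0, "ry": 0, "rz": -12, "claw": 100},
    {"x": -170, "y": 0, "z": -43, "rx": 0, "ry": 0, "rz": -12, "claw": 100},
  ],
)

```text
time_s: 21.3
position: [0.4666, -0.1084, 0.3549]
tcp_rot: [[-0.99, 0.144, -0.002], [0.144, 0.99, 0.001], [0.002, 0.0, -1.0]]
force: [0.1, 0.4, 0.1]
opening: 0.608
grasp_force: 0.0
```

```bash
python3 - <<'E'
from h import *
st(); c=camera_params('wrist'); w,d=capture('wrist'); P=pts('wrist',d,c)
r=np.stack([(P[...,:2]-M)@X,(P[...,:2]-M)@Y],-1)*1000
for z0,z1,l in ((.025,.058,'low'),(.07,.093,'ear')):
  ok=(d>0)&(P[...,2]>z0)&(P[...,2]<z1)&(abs(r[...,0])<4)
  for y0 in range(-130,130,10):
    q=r[ok&(r[...,1]>=y0)&(r[...,1]<y0+10)]
    if len(q)>8: print(l,y0+5,len(q),'%.2f'%np.percentile(q[:,0],40))
E
```

```text
t 21.3 edge-to-ears mm -62.94 y -82.84 z 0.3549 yaw 81.72 F 0.07 0.4 0.14 mom [-0.04 -0.02  0.01] qv 0.67
low -125 68 -0.16
low -115 103 -0.17
low -105 21 -0.07
low -95 100 -0.19
low -85 104 -0.17
low -75 102 -0.31
low -65 100 -0.30
low -55 38 -0.16
low -45 98 -0.24
low -35 98 -0.32
low -25 99 -0.24
low -15 104 -0.37
low -5 50 -0.20
low 5 75 -0.15
low 15 99 -0.29
low 25 103 -0.32
low 35 100 -0.36
low 45 83 -0.25
low 55 34 0.81
low 65 108 -0.26
low 75 101 -0.37
low 85 96 -0.27
low 95 100 -0.28
low 105 85 0.16
low 115 98 -0.17
low 125 74 -0.24
ear -125 60 -0.10
ear -115 92 -0.11
ear -105 15 0.04
ear 105 40 0.59
ear 115 94 -0.20
ear 125 62 -0.22
```

All fronts are flush with both ears to about 0.1–0.2 mm.

```bash
python3 -c "
from h import *
print(hand_in())"
```

```text
the job is handed in; nothing more can be done
None
```

The job is handed in at about 21 s: all four filter fronts are flush with the rack ears (within about 0.2 mm by wrist camera), the rack shows no measurable shift, the straightedge lies flat and released about 75 mm clear of the rack, and the bottles and Morse key look untouched in the final picture.

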